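# Dock a medicine bin and lock it with the toggle lever

## Task

Push the blue medicine bin along its tray, away from the robot, until it is fully home against the back stop, leaving the locking lever alone meanwhile. Then flip the locking lever over past its centre so that it snaps down across the front of the bin. It is all done by pushing with the fingers: do not lift or tip the bin, and leave the bottles and the carton around it undisturbed.

Things in the scene. Friction and masses are not known exactly. Their poses are not given: they have to be found in the camera images.
- dock: Fixed grey steel tray, 6 mm thick. Origin on the table; tray spans x -130 to +120, y -75 to +75 mm. Its x axis is the way the bin is pushed home (away from the robot), y left, z up; yawed up to 0.3 rad. Aluminium rails along x at y = +-56.5 mm (8 mm wide, tops 19 mm above table). A lug at x -93 to -33, y 61 to 111 mm holds the lever between two cheeks, 46 mm high.
- back_stop (a point): Middle of the near face of the tray's upright back stop: x = +110 mm in the tray's frame, 30 mm above the table, same axes as the tray. The stop is 121 mm wide, its top 55 mm above the table. The bin is fully home when its back wall touches this face.
- bin: Loose blue plastic bin filled with cartons (one rigid piece), 0.3 to 0.65 kg, 160 (x) x 100 (y) mm. Origin: centre of underside, on the tray 6 mm above the table; axes as the tray. Front wall (x = -80 mm, towards robot) 60 mm high; from x = -30 mm on, sides and back 85 mm. 2.5 mm play to each rail. Starts 30 to 60 mm short of home; home: origin at x = +30, y about 0 mm in the tray's frame.
- lever (a joint): Lever angle (rad); pivot axis along tray x. 0 = open, leaning 35 degrees left, away from the bin; grows as it swings up and over to the right (tray -y); 1.83 = locked, leaning 70 degrees right across the bin's front. Spring toggle: it springs back to 0 until about 0.9, past that it snaps on to 1.83 by itself. Turned by 2 to 5 N at the grip. A bin not home blocks it.
- lever_pivot (a point): Centre of the lever's pivot, on the tray at x = -63, y = +80 mm, 35 mm above the table; same axes as the tray.
- lever_tip (a point): Rounded free end of the lever, 95 mm from the pivot. The lever is a flat steel bar 18 mm wide (x), 7 mm thick, and from 46 mm on a round black grip 18 mm in diameter. Open, the tip is 54 mm left of the pivot, 113 mm above the table; locked, 89 mm right of the pivot, 67 mm above the table; the lever then clears the home bin's front wall by 4 mm.
- pill_bottle: Bystander: loose white pill jar, 40 mm in diameter, 75 mm high; origin at the centre of its underside. Leave it alone.
- syrup_bottle: Bystander: loose amber glass bottle with a white cap, 48 mm in diameter, 110 mm high; origin at the centre of its underside. Leave it alone.
- carton: Bystander: loose plain white carton, 75 x 45 x 30 mm, lying flat; origin at the centre of its underside. Leave it alone.
Not all that is in view belongs to the job. Leave any red or yellow look-alike of the bin alone.

How it is judged:
On the way, in this order (a step that is already met when the one before it is completed fails the run):
1. the bin is fully home (within 5 mm of the back stop) while the lever is still open (x of bin in the frame of dock above 0.025 m and value of joint lever below 0.3 rad), for 0.2 s.
2. the lever has snapped over into its locked position (value of joint lever above 1.7 rad), for 0.2 s.
At the end, for the whole second after the job is handed in: The bin stands flat and at rest on the tray, within 5 mm of the back stop, and the lever is locked (joint above 1.7 rad), the fingers clear of everything (x of bin in the frame of dock above 0.025 m and value of joint lever above 1.7 rad and z of bin in the frame of dock below 0.01 m and angle between bin's own z axis and vertical below 0.05 rad and linear speed of bin below 0.02 m/s and angle between the x axis of bin and the x axis of dock, either way round below 0.08 rad); the robot touches nothing.
It fails at once if the bin is lifted more than 15 mm or tipped more than 0.2 rad (z of bin in the frame of dock above 0.021 m or angle between bin's own z axis and vertical above 0.2 rad).
It fails at once if the lever is moved (over 0.3 rad) before the bin is home (value of joint lever above 0.3 rad and x of bin in the frame of dock below 0.022 m).
It fails at once if a bottle or the carton is moved more than 15 mm (distance of any of pill_bottle, syrup_bottle, carton from where it was at the start of the episode above 0.015 m).
It also fails if it takes over 51 s, if anything falls off the work surface, if the arm or the gripper's body presses on something with over 40 N, if the wrist force passes 120 N, or if a joint passes its speed limit or range.

## Robot

A 6-joint arm with a two-finger parallel gripper is mounted at the origin on the work surface. World frame = base frame: x ahead of the robot, y to its left, z up, the work surface at z = 0. Lengths are in m, angles in rad, forces in N, time in s.
With the tool pointing down it reaches from about 0.425 to 0.95 m from the base axis. Payload 3.5 kg.
Tool frame: the origin (TCP) lies at the very end of the fingers, on their centre line; the grasp point (between the pads) lies 19 mm behind it; z points along the fingers, y is the direction in which the jaws open and shut (so a half turn about z gives the same grasp; the last joint's range is limited). The gripper opens to 85 mm and grips with 20 to 120 N. Pads are 22 mm wide; open, the fingers measure 114 mm over their backs; the gripper's body (76 mm by 85 mm) begins 54 mm behind the grasp point. The pads swing forward as they close: fully open they stand 13 mm farther back than shut.
Start: joints at [-1.479, 0.286, 1.577, -0, 1.279, -0.15], TCP at [0.162, -0.655, 0.194] pointing down, gripper open.
Joint ranges: [-2.77, 2.77], [-0.9, 2.22], [0.21, 2.48], [-1.53, 4.67], [0.24, 2.81], [-2.84, 2.84]. Speed limits (rad/s): [2.79, 2.79, 3.14, 3.14, 3.14, 3.14].

## Interface

Orientations are given as a unit quaternion [x, y, z, w].
In Python, from plant import ctrl, imaging gives the robot as it stands.
- The arm moves only by the shell command python3 -m creep 'ROWS' [OPENING] [FORCE]. ROWS is JSON, one flat list of numbers, 4 for each row, row after row: the shift along the tool's x, y, z in units of 25 mm (1.0 is 25 mm), then the turn about the tool's z in units of 5 degrees (1.0 is 5 degrees). A call has 1 to 20 rows; each row is the pose to reach, as a shift and turn from the pose commanded when the call began, along the tool's axes at that moment; what a row does not reach only later rows make up. A row lasts 1/12 s, in which the tool goes at most 41.7 mm and 7.16 degrees, less where a joint would pass 70% of its speed; a pose out of reach is approached as far as the arm can. A call with a gripper value outside its range is refused whole. OPENING is the closure in counts, from 0 (fully open) to 255 (shut), set as the call begins (- or left out, the last holds). The fingers move at their own pace and stop on an object; FORCE is the grip in N (left out, the last holds). Time passes only in rows, so rows that repeat a pose let the fingers close. It gives the time, the measured TCP pose, the force and the opening at its end, in the units of the state.
- ctrl.get_state(): the state, without advancing time (a new reading comes with each control period).
- imaging.read_camera(name): name is "side" or "top" or "wrist"; returns the picture (384x512x3 uint8, red, green, blue); there is no depth.
- imaging.camera_info(name): a dict with "intrinsics" (3x3 intrinsics, pixels), "origin" and "attitude" of the camera in the world. Camera axes: x right, y down, z forward; pixel columns grow to the right and rows downward; lengths in m; the calibration is good to about 2 mm. A picture is of the moment at which its call begins: read the wrist's pose just before it. camera_info takes no time and is no camera call; for the wrist camera it gives the pose at the moment of the call.
- ctrl.sign_off(): hands the job in, once; it reports no verdict.
Trained networks look in the newest picture that a camera, given by its name, has taken for a name from the list of things; names that differ only in an ending like _2 or _b are one class to them, and where a whole thing is asked for, a point or a joint stands for the part that bears it (a point fixed in the world has none). Each returns a list of dicts, best first, with "p" (0 to 1); they miss things now and then, are a little off and sometimes report something else, mostly with a low value. They report only what shows in the picture. A call takes as long as a camera call. They do not tell look-alikes from the thing itself.
- imaging.silhouettes(camera, name): "mask" (384x512 bool, what is visible of it) and "uv" ([column, row] in pixels, amid what is visible of it).
The state is a dict: "time": time; "qpos": joint angles; "dq": joint speeds; "joint_efforts": joint torques, N m; "eef_pos": TCP position; "tcp_rot": TCP orientation; "contact_force": force on the tool from outside, world axes, zero at the start; "wrist_torque": the same for the moment, N m; "opening": opening from 0.0 (shut) to 1.0 (fully open).
Only numpy, scipy, OpenCV 4.12 (cv2) and the standard library are available. Lean on these libraries where they do the work, as an engineer would, in place of code of your own. Each camera call takes 0.05 s, during which the arm holds its last target.

## Working session

There is one attempt and no reset: what is moved stays moved. The work goes in short steps, Python scripts to look and compute and a shell command to move; the robot and the scene stay as the last step left them, time stands still between calls to the robot, and variables do not carry over. Pictures are saved under pics/ and viewed, and the job is handed in when it is done.

```bash
ls; mkdir -p pics; python3 - <<'E'
from plant import ctrl, imaging
import cv2,numpy as np
s=ctrl.get_state(); print(s)
for n in ("top","side","wrist"):
    im=imaging.read_camera(n); cv2.imwrite(f"pics/{n}0.png",im[:,:,::-1])
    print(n,imaging.camera_info(n))
E
```

```text
pics
{'time': 0.0, 'qpos': array([-1.47900141e+00,  2.87213828e-01,  1.57817154e+00,  3.21380574e-05,
        1.27860183e+00, -1.49976047e-01]), 'dq': array([ 1.64530296e-04,  3.76034182e-04,  1.88650247e-03, -6.33652145e-04,
       -2.11568465e-05,  1.05941000e-03]), 'joint_efforts': array([-9.43709529e-04, -4.05977368e+01, -2.92627305e+01, -2.04109942e-04,
        5.85088841e-03, -1.55917828e-06]), 'eef_pos': array([ 0.16159443, -0.65460732,  0.19271813]), 'tcp_rot': array([ 9.92702092e-01,  1.20586574e-01,  5.02002970e-05, -1.19631880e-03]), 'contact_force': array([-0.37785841, -0.31060178,  0.22535933]), 'wrist_torque': array([0.01779993, 0.02282053, 0.03120009]), 'opening': 1.0010340454046627}
top {'intrinsics': array([[442.69176963,   0.        , 244.31492985],
       [  0.        , 442.69176963, 187.29654944],
       [  0.        ,   0.        ,   1.        ]]), 'origin': array([ 0.35158138, -0.00843992,  0.95564065]), 'attitude': array([ 0.70252479, -0.70167947,  0.08158805, -0.08630318])}
side {'intrinsics': array([[396.37828301,   0.        , 257.49642509],
       [  0.        , 396.37828301, 192.42727361],
       [  0.        ,   0.        ,   1.        ]]), 'origin': array([ 0.46015239, -0.70119775,  0.58906126]), 'attitude': array([ 0.88196436, -0.037703  ,  0.02732781, -0.46901018])}
wrist {'intrinsics': array([[275.05392281,   0.        , 253.39136274],
       [  0.        , 275.05392281, 198.94604459],
       [  0.        ,   0.        ,   1.        ]]), 'origin': array([ 0.2400227 , -0.63658351,  0.37139249]), 'attitude': array([ 0.77765557, -0.6086625 , -0.09763308,  0.12348909])}
```

View pics/top0.png

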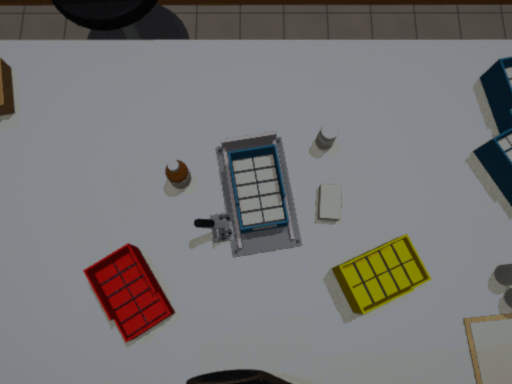

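View pics/side0.png

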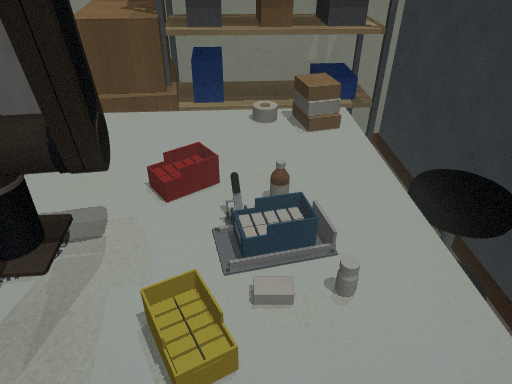

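View pics/wrist0.png

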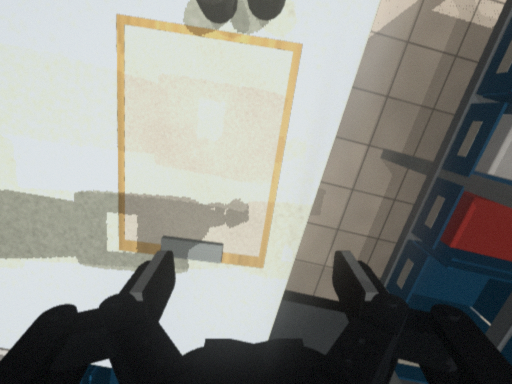

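The top view shows the blue bin in the grey tray at about (258,188). The lever's black grip is at (204,223) and its lug at (222,227). The syrup bottle is at (177,173), the pill jar at (327,137) and the carton at (330,201).

Things that could be taken for the bin:
- the red bin at (130,292)
- the yellow bin at (381,275)
- the dark blue shelf bins at (500,90) and (500,160), off the table
- the blue bin in the tray at (258,188), which is my choice

Next I'll measure and check a close crop.

```bash
cat > h.py <<'E'
import numpy as np,cv2
from scipy.spatial.transform import Rotation as R
from plant import ctrl, imaging
def cam(n):
    i=imaging.camera_info(n); return i["intrinsics"],i["origin"],R.from_quat(i["attitude"]).as_matrix()
def proj(c,P):
    K,o,A=c; q=(np.atleast_2d(P)-o)@A; q=q@K.T; return q[:,:2]/q[:,2:]
def back(c,uv,z):
    K,o,A=c; uv=np.atleast_2d(uv).astype(float); d=np.c_[uv,np.ones(len(uv))]@np.linalg.inv(K).T@A.T
    return o+d*((z-o[2])/d[:,2])[:,None]
E
python3 - <<'E'
from h import *
M={}
im={}
for n in("top","side"):
    im[n]=imaging.read_camera(n); c=cam(n)
    for t in("dock","bin","lever","pill_bottle","syrup_bottle","carton"):
        for k,r in enumerate(imaging.silhouettes(n,t)[:3]):
            m=r["mask"]; M[f"{n}_{t}_{k}"]=m
            print(n,t,k,round(r["p"],2),np.round(r["uv"]),m.sum(),back(c,r["uv"],0.03).round(3))
np.savez("m.npz",**M)
a=cv2.resize(im["top"][110:270,140:360],None,fx=3.6,fy=3.6,interpolation=cv2.INTER_CUBIC)
cv2.imwrite("pics/crop1.png",a[:,:,::-1])
E
```

```text
top dock 0 0.97 [238. 222.] 4253 [[0.502 0.01  0.03 ]]
top bin 0 0.7 [382. 275.] 4716 [[ 0.392 -0.284  0.03 ]]
top bin 1 0.61 [131. 290.] 4989 [[0.36  0.228 0.03 ]]
top bin 2 0.55 [261. 190.] 4019 [[ 0.569 -0.037  0.03 ]]
top pill_bottle 0 0.8 [326. 135.] 438 [[ 0.695 -0.184  0.03 ]]
top syrup_bottle 0 0.57 [177. 174.] 577 [[0.606 0.144 0.03 ]]
top syrup_bottle 1 0.48 [327. 134.] 445 [[ 0.698 -0.184  0.03 ]]
top carton 0 0.65 [328. 205.] 826 [[ 0.538 -0.18   0.03 ]]
side dock 0 0.6 [256. 255.] 3130 [[ 0.52  -0.102  0.03 ]]
side bin 0 0.98 [190. 331.] 7528 [[ 0.394 -0.276  0.03 ]]
side bin 1 0.89 [272. 226.] 4171 [[ 0.565 -0.014  0.03 ]]
side lever 0 0.75 [273. 224.] 4238 [[ 0.566 -0.005  0.03 ]]
side lever 1 0.58 [233. 195.] 327 [[0.481 0.119 0.03 ]]
side pill_bottle 0 0.74 [345. 276.] 813 [[ 0.686 -0.175  0.03 ]]
side syrup_bottle 0 0.91 [276. 180.] 545 [[0.599 0.18  0.03 ]]
side carton 0 0.81 [271. 290.] 1128 [[ 0.538 -0.2    0.03 ]]
```

View pics/crop1.png

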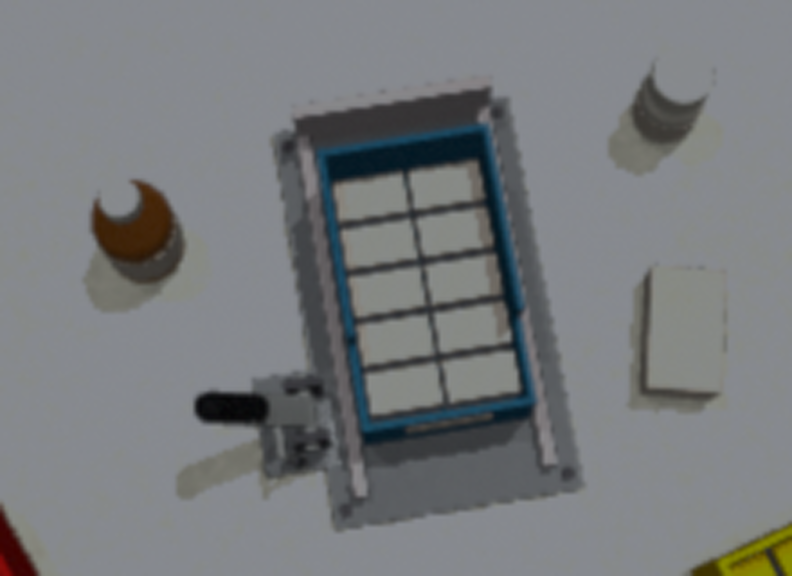

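The crop confirms the blue bin is the one in the tray. Tray corners in the crop are (338,528), (582,487), (275,135) and (508,97). I'll fit the tray pose and bin offset to these.

```bash
cat >> h.py <<'E'
def world(p,L):
    x,y,a=p[:3]; c,s=np.cos(a),np.sin(a); L=np.atleast_2d(L).astype(float)
    return np.c_[x+c*L[:,0]-s*L[:,1], y+s*L[:,0]+c*L[:,1], L[:,2]]
E
python3 - <<'E'
from h import *
from scipy.optimize import least_squares
c=cam("top")
cp=lambda a:np.array(a)/3.6+[140,110]-0.36
uv=cp([(338,528),(582,487),(275,135),(508,97),(296,108),(491,77)])
L=np.array([(-.13,.075,.006),(-.13,-.075,.006),(.12,.075,.006),(.12,-.075,.006),(.12,.0605,.055),(.12,-.0605,.055)])
bu=cp([(363,430),(533,403),(319,152),(487,126)])
bL=np.array([(-.08,.05,.066),(-.08,-.05,.066),(.08,.05,.091),(.08,-.05,.091)])
def f(p):
    B=bL+[p[3],0,0]
    return np.r_[(proj(c,world(p,L))-uv).ravel(),(proj(c,world(p,B))-bu).ravel()]
r=least_squares(f,[.55,-.03,.15,0]); print(r.x.round(4),f(r.x).round(1))
np.save("p.npy",r.x);p=r.x
print("pivot",world(p,[-.063,.08,.035]),"tip",world(p,[-.063,.134,.113]),"front",world(p,[p[3]-.08,0,.05]))
# overlay on both
for n in("top","side"):
    im=imaging.read_camera(n).copy(); cc=cam(n); k=3
    x0,y0,x1,y1=(140,110,360,270) if n=="top" else (180,130,400,320)
    im=cv2.resize(im[y0:y1,x0:x1],None,fx=k,fy=k)
    def poly(P,col):
        q=((proj(cc,world(p,P))-[x0,y0])*k+1).astype(np.int32); cv2.polylines(im,[q],len(P)>2,col,1)
    poly(L[[0,1,3,2]],(255,0,0))
    b=p[3]
    for s in(1,-1): poly([(b-.08,s*.05,.006),(b-.08,s*.05,.066),(b-.03,s*.05,.066),(b-.03,s*.05,.091),(b+.08,s*.05,.091),(b+.08,s*.05,.006)],(0,255,0))
    poly([(-.063,.08,.035),(-.063,.134,.113)],(255,255,0))
    poly([(.11,.0605,.006),(.11,-.0605,.006),(.11,-.0605,.055),(.11,.0605,.055)],(255,0,255))
    cv2.imwrite(f"pics/ov_{n}.png",im[:,:,::-1])
E
```

```text
[ 0.5692 -0.0302  0.1622 -0.003 ] [-0.9  1.   0.6  1.  -0.4 -0.1  0.2  0.3 -1.2 -1.   0.  -1.  -0.2  0.6
  1.3  0.2 -0.4 -0.5  0.9 -0.7]
pivot [[0.49413753 0.03857549 0.035     ]] tip [[0.48541509 0.09186638 0.113     ]] front [[ 0.4872931 -0.0436093  0.05     ]]
```

View pics/ov_top.png

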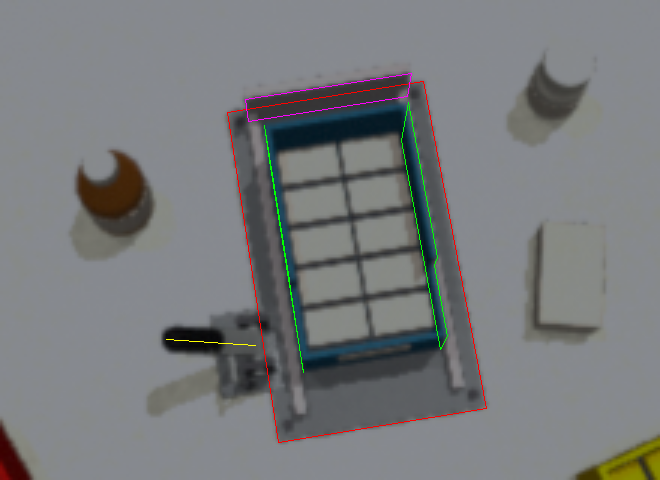

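View pics/ov_side.png

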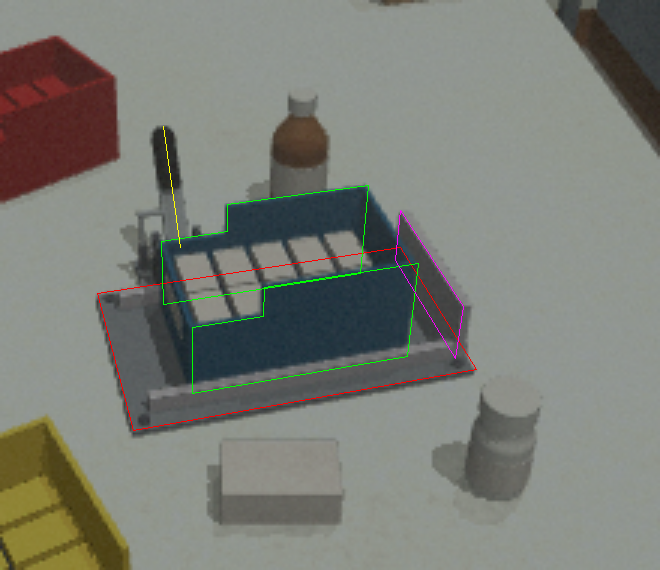

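The overlay shows the tray, stop and lever models lying on the picture to within a few mm. In the side view the bin's front corner is at (185,330) against a predicted (193,327), so the bin may be about 4 mm nearer the robot than fitted. That does not matter for a push. Next I work out the move to the staging pose.

```bash
cat >> h.py <<'E'
def shift(targets,yaw=None,pose=None):
    "world targets -> tool units"
    s=ctrl.get_state(); A=R.from_quat(s["tcp_rot"]).as_matrix()
    d=(np.atleast_2d(targets)-s["eef_pos"])@A/0.025
    y=np.arctan2(A[1,0],A[0,0])
    print("t",round(s["time"],2),"tcp",s["eef_pos"].round(4),"yaw",round(y,4),"F",s["contact_force"].round(1),"tilt",A[:,2].round(3))
    print(d.round(2), "turn",None if yaw is None else round(-(yaw-y)/np.radians(5),2))
def dk(pt):
    p=np.load("p.npy"); s=np.array(pt,float)-[p[0],p[1],0]; c,q=np.cos(p[2]),np.sin(p[2]); return np.array([c*s[0]+q*s[1],-q*s[0]+c*s[1],s[2]])
E
python3 - <<'E'
from h import *
p=np.load("p.npy")
W=world(p,[-.135,0,.15]);print(W)
shift(np.r_[[[.40,-.35,.19]],W],p[2])
E
```

```text
[[ 0.43600515 -0.05200391  0.15      ]]
t 0.95 tcp [ 0.1617 -0.6553  0.1941] yaw 0.2418 F [ 0.5  0.3 -0.5] tilt [-0. -0. -1.]
[[ 12.18  -9.58   0.17]
 [ 16.43 -20.8    1.77]] turn 0.91
```

```bash
python3 -m creep '[4,-3,0,0.3, 8,-6,0,0.6, 12.2,-9.6,0,0.9, 12.2,-9.6,0,0.9, 12.2,-9.6,0,0.9, 12.2,-9.6,0,0.9, 12.2,-9.6,0,0.9, 12.2,-9.6,0,0.9, 12.2,-9.6,0,0.9, 12.2,-9.6,0,0.9, 12.2,-9.6,0,0.9, 16.4,-20.8,0.5,0.9, 16.4,-20.8,0.5,0.9, 16.4,-20.8,0.5,0.9, 16.4,-20.8,0.5,0.9, 16.4,-20.8,0.5,0.9, 16.4,-20.8,0.5,0.9, 16.4,-20.8,0.5,0.9, 16.4,-20.8,0.5,0.9, 16.4,-20.8,0.5,0.9]' 255 30; python3 - <<'E'
from h import *
p=np.load("p.npy")
shift(np.r_[world(p,[-.135,0,.15]),world(p,[-.135,0,.028])],p[2])
cv2.imwrite("pics/top2.png",cv2.resize(imaging.read_camera("top")[100:300,120:380],None,fx=3,fy=3)[:,:,::-1])
cv2.imwrite("pics/wr2.png",imaging.read_camera("wrist")[:,:,::-1])
E
```

```text
time: 2.62
eef_pos: [0.4353, -0.0513, 0.1817]
tcp_rot: [0.997, 0.083, 0.0, 0.0]
contact_force: [-0.6, -0.2, -1.0]
opening: -0.001
t 2.62 tcp [ 0.4353 -0.0513  0.1817] yaw 0.1668 F [-0.6 -0.2 -1. ] tilt [ 0.    -0.001 -1.   ]
[[0.02 0.03 1.27]
 [0.02 0.03 6.15]] turn 0.05
```

View pics/wr2.png

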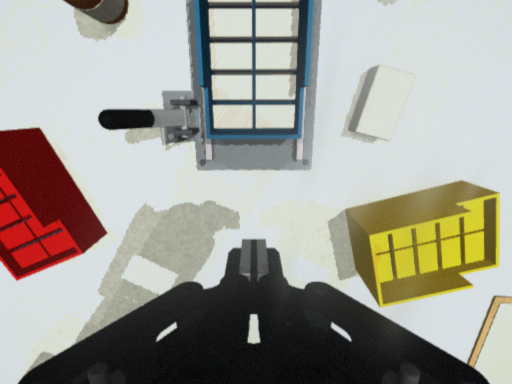

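View pics/top2.png

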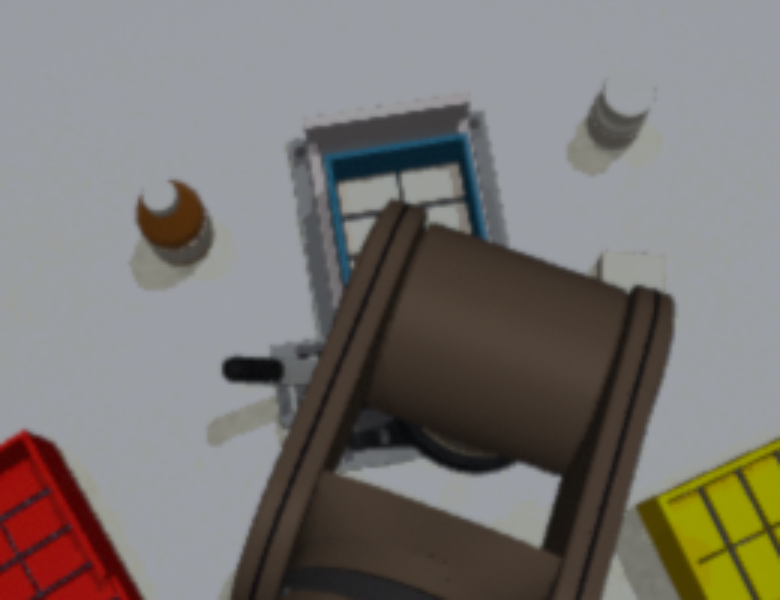

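The wrist view is square to the tray: the bin's front rim is at row 137 (columns 208 to 303), the tray's near edge at row 169, and the lever grip at (127,119). I'll check the tray frame against this view.

```bash
python3 - <<'E'
from h import *
c=cam("wrist")
for uv,z in(((197,169),.006),((311,169),.006),((208,138),.066),((303,136),.066),((108,119),.105),((127,119),.1),((163,92),.046),((163,144),.046)):
    print(uv,dk(back(c,uv,z)[0]).round(4))
E
```

```text
(197, 169) [-0.13    0.0712  0.006 ]
(311, 169) [-0.1299 -0.0779  0.006 ]
(208, 138) [-0.0843  0.0452  0.066 ]
(303, 136) [-0.0821 -0.0543  0.066 ]
(108, 119) [-0.0639  0.1272  0.105 ]
(127, 119) [-0.0641  0.1125  0.1   ]
(163, 92) [-0.0382  0.094   0.046 ]
(163, 144) [-0.093   0.0995  0.046 ]
```

```bash
python3 -m creep '[0,0,1.5,0, 0,0,3,0, 0,0,4.5,0, 0,0,5.5,0, 0,0,6.1,0, 0,0,6.1,0, 0.7,0,6.1,0, 1.0,0,6.1,0, 1.2,0,6.1,0, 1.4,0,6.1,0, 1.6,0,6.1,0, 1.8,0,6.1,0, 1.8,0,6.1,0]'; python3 - <<'E'
from h import *
s=ctrl.get_state();print(dk(s["eef_pos"]).round(4),s["contact_force"].round(1))
cv2.imwrite("pics/wr3.png",imaging.read_camera("wrist")[:,:,::-1])
cv2.imwrite("pics/sd3.png",cv2.resize(imaging.read_camera("side")[130:320,180:400],None,fx=3,fy=3)[:,:,::-1])
E
```

```text
time: 3.8
eef_pos: [0.4807, -0.0451, 0.0297]
tcp_rot: [0.997, 0.082, 0.001, 0.0]
contact_force: [-0.2, 0.3, 0.4]
opening: -0.002
[-0.0898 -0.0004  0.0297] [-0.2  0.3  0.4]
```

View pics/wr3.png

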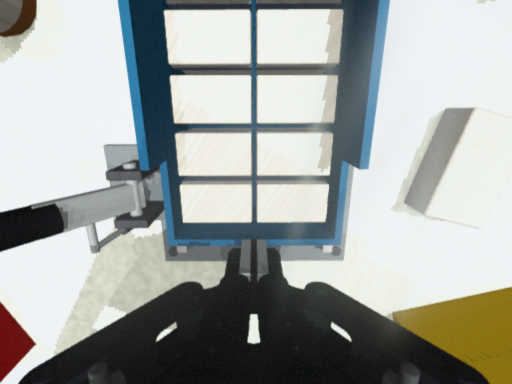

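View pics/sd3.png

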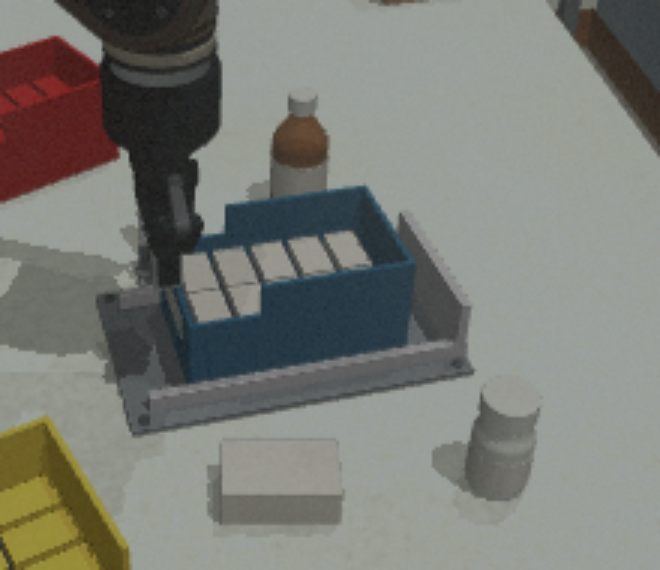

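The fingers are just in front of the bin at rim row 243, and the lever at (60,215) is clear. No contact yet, so I keep pushing slowly.

```bash
python3 -m creep '[0.15,0,0,0, 0.3,0,0,0, 0.45,0,0,0, 0.6,0,0,0, 0.75,0,0,0, 0.85,0,0,0, 0.85,0,0,0]'; python3 -m creep '[0.08,0,0,0, 0.16,0,0,0, 0.24,0,0,0, 0.24,0,0,0]';  python3 - <<'E'
from h import *
s=ctrl.get_state();print(dk(s["eef_pos"]).round(4),s["contact_force"].round(1))
cv2.imwrite("pics/wr4.png",imaging.read_camera("wrist")[:,:,::-1])
cv2.imwrite("pics/sd4.png",cv2.resize(imaging.read_camera("side")[130:320,180:400],None,fx=3,fy=3)[:,:,::-1])
E
```

```text
time: 4.48
eef_pos: [0.5012, -0.0415, 0.0292]
tcp_rot: [0.997, 0.082, 0.0, 0.0]
contact_force: [0.6, 0.3, -0.5]
opening: -0.001
time: 4.82
eef_pos: [0.5069, -0.0406, 0.0292]
tcp_rot: [0.997, 0.082, 0.0, 0.0]
contact_force: [-0.2, 0.3, 0.1]
opening: 0.002
[-0.0632 -0.0002  0.0292] [-0.2  0.3  0.1]
```

View pics/sd4.png

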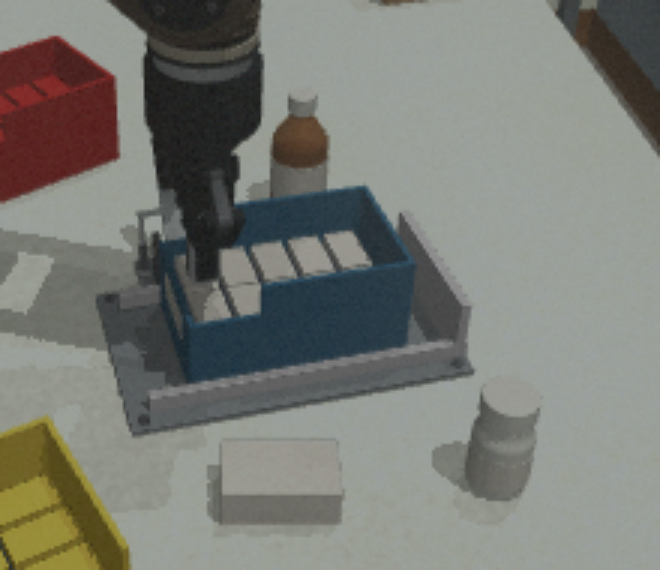

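View pics/wr4.png

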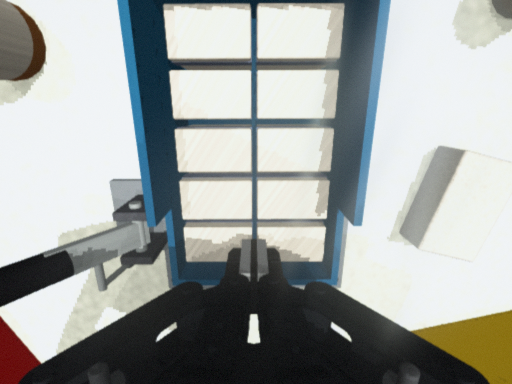

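This doesn't agree with what I expected. The bin has not moved and there is no force, yet the fingertip seems to be over or inside the bin's front wall (side view (205,275), wrist view (253,260)). I'll check by overlaying the model and the TCP before moving on.

```bash
python3 - <<'E'
from h import *
p=np.load("p.npy"); s=ctrl.get_state(); print(s["eef_pos"],s["qpos"].round(3),imaging.camera_info("wrist"))
for n,f in(("wrist",1.5),("side",1)):
    cc=cam(n)
    if n=="wrist": im=cv2.imread("pics/wr4.png"); x0=y0=0;k=1
    else: im=cv2.imread("pics/sd4.png");x0,y0,k=180,130,3
    def poly(P,col,cl=True):
        q=((proj(cc,P)-[x0,y0])*k+1).astype(np.int32); cv2.polylines(im,[q],cl,col,1)
    b=p[3]
    for q in(1,-1): poly(world(p,[(b-.08,q*.05,.006),(b-.08,q*.05,.066),(b-.03,q*.05,.066),(b-.03,q*.05,.091),(b+.08,q*.05,.091),(b+.08,q*.05,.006)]),(0,255,0))
    poly(world(p,[(b-.08,-.05,.066),(b-.08,.05,.066)]),(0,255,0))
    e=s["eef_pos"]; poly(np.array([e,e+[0,0,.07]]),(0,0,255),False)
    print(n,proj(cc,e))
    cv2.imwrite(f"pics/chk_{n}.png",im)
E
```

```text
[ 0.50654532 -0.04054497  0.02914076] [-0.28   0.126  2.097 -0.     0.918  1.128] {'intrinsics': array([[275.05392281,   0.        , 253.39136274],
       [  0.        , 275.05392281, 198.94604459],
       [  0.        ,   0.        ,   1.        ]]), 'origin': array([ 0.58618648, -0.02815548,  0.20745908]), 'attitude': array([ 0.75306177, -0.63880102, -0.10180511,  0.12027857])}
wrist [[252.21917682 228.7730065 ]]
side [[247.43835772 235.823339  ]]
```

View pics/chk_wrist.png

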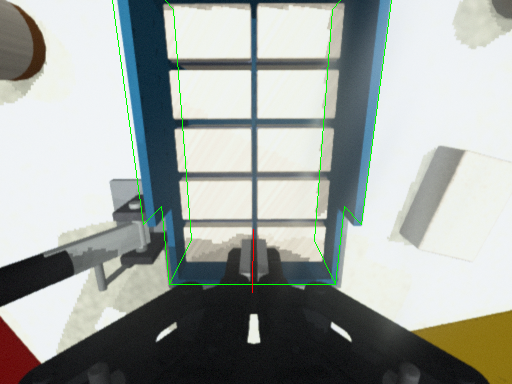

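View pics/chk_side.png

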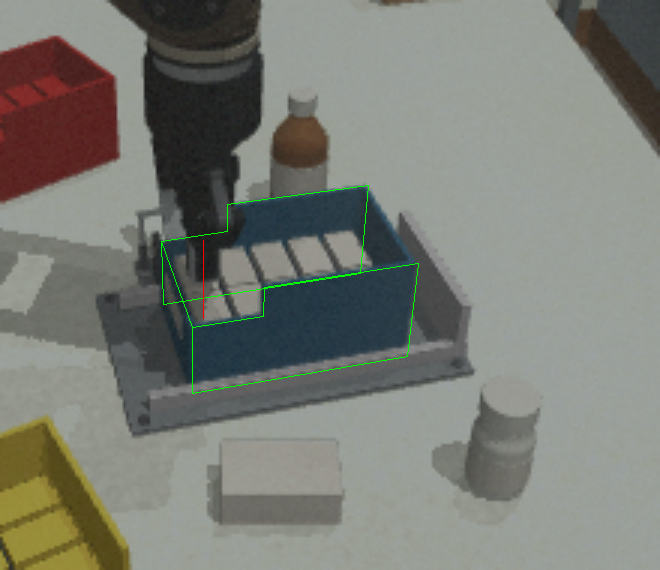

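```bash
python3 - <<'E'
from h import *
s=ctrl.get_state(); A=R.from_quat(s["tcp_rot"]).as_matrix(); e=s["eef_pos"]; c=cam("wrist"); cs=cam("side")
for h in(0,.013,.02,.03,.04,.05):
    P=np.array([e+A@[x,y,-h] for x in(-.011,.011) for y in(-.0145,.0145)])
    print(h,proj(c,P).round(0).tolist(), proj(cs,P).round(0).tolist())
im=cv2.imread("pics/wr4.png")[190:320,190:320]; cv2.imwrite("pics/z4.png",cv2.resize(im,None,fx=4,fy=4,interpolation=cv2.INTER_CUBIC))
im=cv2.imread("pics/wr2.png")[190:320,190:320]; cv2.imwrite("pics/z2.png",cv2.resize(im,None,fx=4,fy=4,interpolation=cv2.INTER_CUBIC))
E
```

```text
0 [[232.0, 243.0], [272.0, 243.0], [231.0, 214.0], [273.0, 214.0]] [[241.0, 232.0], [244.0, 241.0], [251.0, 231.0], [254.0, 239.0]]
0.013 [[231.0, 252.0], [274.0, 252.0], [230.0, 222.0], [274.0, 222.0]] [[241.0, 228.0], [244.0, 236.0], [251.0, 226.0], [254.0, 235.0]]
0.02 [[230.0, 257.0], [274.0, 257.0], [229.0, 226.0], [275.0, 226.0]] [[241.0, 225.0], [244.0, 234.0], [251.0, 224.0], [254.0, 232.0]]
0.03 [[229.0, 265.0], [276.0, 265.0], [227.0, 233.0], [277.0, 233.0]] [[241.0, 222.0], [244.0, 230.0], [251.0, 220.0], [254.0, 228.0]]
0.04 [[227.0, 275.0], [277.0, 275.0], [226.0, 240.0], [278.0, 240.0]] [[241.0, 218.0], [244.0, 226.0], [251.0, 217.0], [254.0, 225.0]]
0.05 [[225.0, 285.0], [278.0, 285.0], [224.0, 249.0], [280.0, 249.0]] [[241.0, 214.0], [244.0, 222.0], [251.0, 213.0], [254.0, 221.0]]
```

View pics/z4.png

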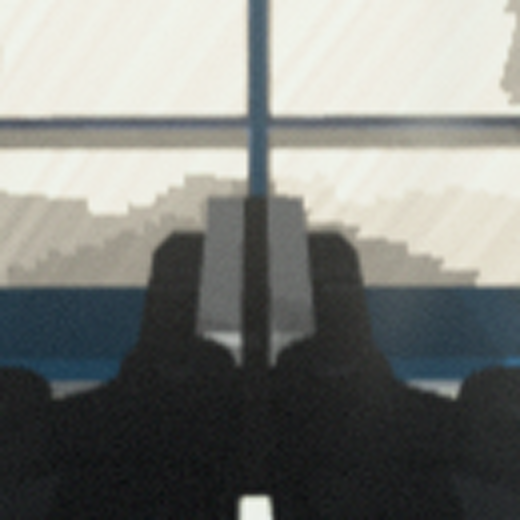

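View pics/z2.png

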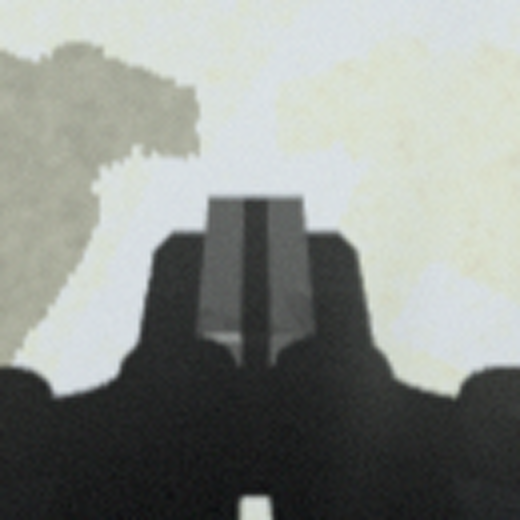

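The model overlay fits both views, so the bin has not moved and the fingers passed over its front wall. Both cameras put the true fingertip at side row about 223 and wrist row about 240. That is roughly 38 to 40 mm above the reported TCP, so the declared tool length and the real tip disagree. I back off and measure this offset before pushing.

```bash
python3 -m creep '[0,0,-1,0, 0,0,-1.6,0, 0,0,-1.6,0, -1,0,-1.6,0, -2,0,-1.6,0, -2.9,0,-1.6,0, -2.9,0,-1.6,0, -2.9,0,-1.6,0, -2.9,0,-0.5,0, -2.9,0,0,0, -2.9,0,0,0]'; python3 - <<'E'
from h import *
s=ctrl.get_state();print(dk(s["eef_pos"]).round(4),s["contact_force"].round(1))
A=R.from_quat(s["tcp_rot"]).as_matrix(); e=s["eef_pos"]; cs=cam("side"); 
x0,y0,k=180,110,4
im=cv2.resize(imaging.read_camera("side")[110:250,180:340],None,fx=k,fy=k,interpolation=cv2.INTER_CUBIC)
for h in(0,.02,.04,.113,.15):
    P=np.array([e+A@[x,y,-h] for x,y in((-.011,-.0145),(-.011,.0145),(.011,.0145),(.011,-.0145))])
    cv2.polylines(im,[((proj(cs,P)-[x0,y0])*k+2).astype(np.int32)],True,(255,0,0) if h!=.04 else (0,255,0),1)
cv2.imwrite("pics/sd5.png",im[:,:,::-1])
cv2.imwrite("pics/tp5.png",cv2.resize(imaging.read_camera("top")[100:300,120:380],None,fx=3,fy=3)[:,:,::-1])
E
```

```text
time: 5.83
eef_pos: [0.4333, -0.0515, 0.0263]
tcp_rot: [0.997, 0.082, -0.002, -0.001]
contact_force: [-0.1, 0.7, -1.8]
opening: 0.0
[-0.1376  0.0009  0.0263] [-0.1  0.7 -1.8]
```

View pics/sd5.png

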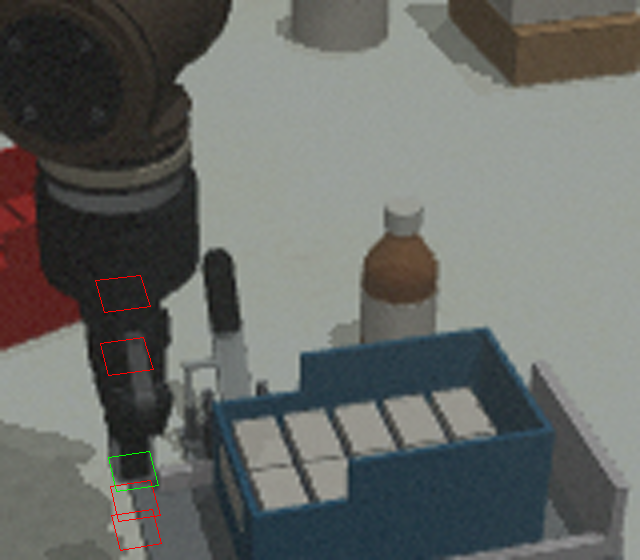

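The side crop settles it. The real fingertip is at about (133,470), on the green outline drawn 40 mm above the reported TCP. From here I treat the tip as reported z + 0.040 and lower in small steps watching the force.

```bash
python3 -m creep '[0,0,0.5,0, 0,0,0.9,0, 0,0,1.2,0, 0,0,1.4,0, 0,0,1.5,0, 0,0,1.5,0, 0,0,1.5,0]'; python3 - <<'E'
from h import *
s=ctrl.get_state();print(dk(s["eef_pos"]).round(4),s["contact_force"].round(1),s["qpos"].round(3))
A=R.from_quat(s["tcp_rot"]).as_matrix(); e=s["eef_pos"]; cs=cam("side"); 
x0,y0,k=180,110,4
im=cv2.resize(imaging.read_camera("side")[110:250,180:340],None,fx=k,fy=k,interpolation=cv2.INTER_CUBIC)
cv2.imwrite("pics/sd6.png",im[:,:,::-1])
E
```

```text
time: 6.52
eef_pos: [0.4352, -0.0524, -0.0082]
tcp_rot: [0.997, 0.082, 0.0, 0.0]
contact_force: [-0.5, 0.2, -0.6]
opening: -0.002
[-0.1359 -0.0003 -0.0082] [-0.5  0.2 -0.6] [-0.352  0.047  2.272 -0.     0.823  1.055]
```

View pics/sd6.png

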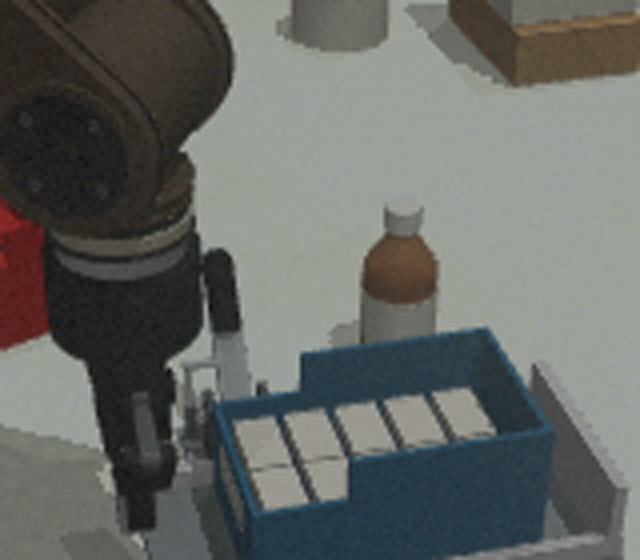

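Reported z is now -0.008 with no contact, which confirms the offset. The fingertip is at (137,520), in front of the bin. I push in stages.

```bash
python3 -m creep '[0.5,0,0,0, 1,0,0,0, 1.4,0,0,0, 1.6,0,0,0, 1.8,0,0,0, 1.9,0,0,0, 2.0,0,0,0, 2.1,0,0,0, 2.2,0,0,0, 2.2,0,0,0]'; python3 -m creep '[0.1,0,0,0, 0.2,0,0,0, 0.3,0,0,0, 0.4,0,0,0]'; python3 - <<'E'
from h import *
s=ctrl.get_state();print(dk(s["eef_pos"]).round(4),s["contact_force"].round(1))
cv2.imwrite("pics/wr7.png",imaging.read_camera("wrist")[:,:,::-1])
cv2.imwrite("pics/sd7.png",cv2.resize(imaging.read_camera("side")[130:320,180:400],None,fx=3,fy=3)[:,:,::-1])
E
```

```text
time: 7.4
eef_pos: [0.4887, -0.0432, -0.0086]
tcp_rot: [0.997, 0.082, -0.001, -0.0]
contact_force: [-2.8, -1.5, 1.9]
opening: 0.003
time: 7.73
eef_pos: [0.4988, -0.0416, -0.0088]
tcp_rot: [0.997, 0.081, -0.0, -0.0]
contact_force: [-3.0, -0.0, -0.7]
opening: 0.0
[-0.0713  0.0001 -0.0088] [-3.  -0.  -0.7]
```

View pics/sd7.png

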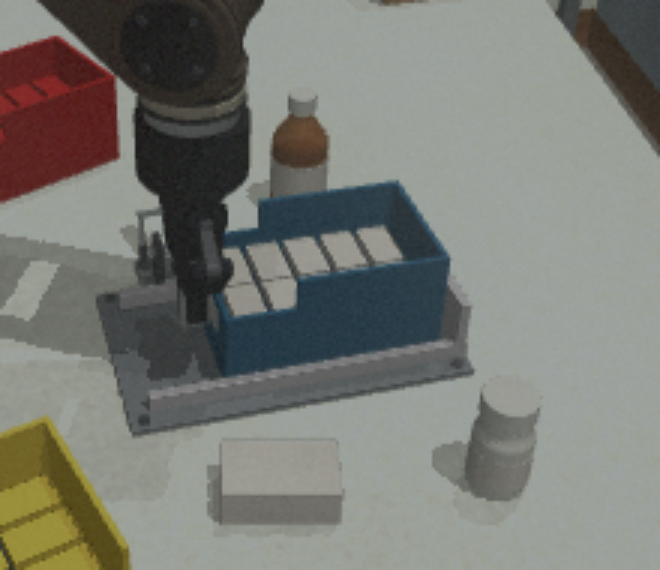

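View pics/wr7.png

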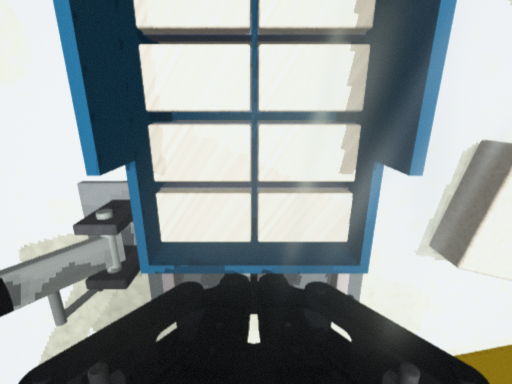

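The bin is sliding with about 3 N, and the gap to the stop has closed to roughly 10 to 15 mm (side view (450,300)). I continue until the force rises.

```bash
python3 -m creep '[0.1,0,0,0, 0.2,0,0,0, 0.25,0,0,0, 0.25,0,0,0]'; python3 -m creep '[0.08,0,0,0, 0.16,0,0,0, 0.2,0,0,0, 0.2,0,0,0]'; python3 - <<'E'
from h import *
s=ctrl.get_state();print(dk(s["eef_pos"]).round(4),s["contact_force"].round(1))
cv2.imwrite("pics/wr8.png",imaging.read_camera("wrist")[:,:,::-1])
cv2.imwrite("pics/sd8.png",cv2.resize(imaging.read_camera("side")[130:320,180:400],None,fx=3,fy=3)[:,:,::-1])
E
```

```text
time: 8.17
eef_pos: [0.5058, -0.0407, -0.0084]
tcp_rot: [0.997, 0.082, 0.0, -0.0]
contact_force: [-1.3, -0.4, -0.7]
opening: -0.003
time: 8.5
eef_pos: [0.5071, -0.0404, -0.0084]
tcp_rot: [0.997, 0.082, -0.004, -0.0]
contact_force: [-14.3, -3.2, 8.5]
opening: 0.0
[-0.063   0.     -0.0084] [-14.3  -3.2   8.5]
```

View pics/sd8.png

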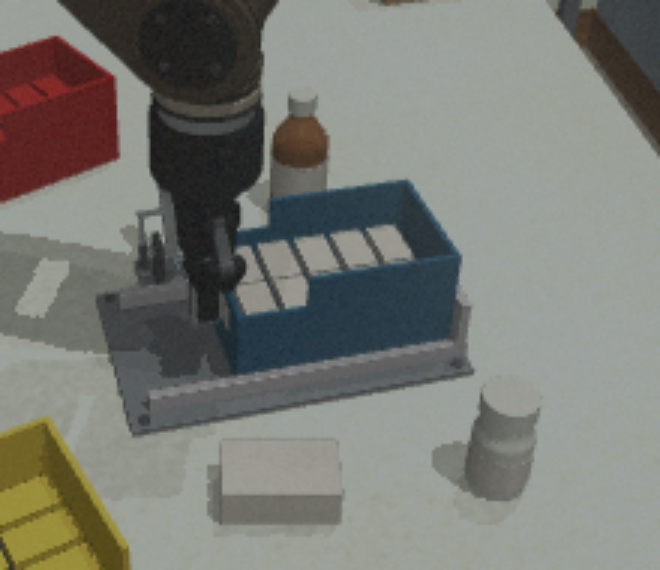

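Force rose to 14 N at dock x = -0.063, which is where the home position should be, so the bin is against the stop. I back off, rise and check.

```bash
python3 -m creep '[0.03,0,0,0, 0.03,0,0,0, 0.03,0,0,0, -0.5,0,0,0, -1.2,0,0,0, -2.2,0,0,0, -2.8,0,-0.5,0, -2.8,0,-2,0, -2.8,0,-3.5,0, -2.8,0,-4.8,0, -2.8,0,-4.8,0, -2.8,0,-4.8,0]'; python3 - <<'E'
from h import *
s=ctrl.get_state();print(dk(s["eef_pos"]).round(4),s["contact_force"].round(1))
p=np.load("p.npy")
im=imaging.read_camera("wrist").copy();cc=cam("wrist")
b=.03
def poly(P,col,cl=True):
    q=proj(cc,world(p,P)).astype(np.int32); cv2.polylines(im,[q],cl,col,1)
for q in(1,-1): poly([(b-.08,q*.05,.006),(b-.08,q*.05,.066),(b-.03,q*.05,.066),(b-.03,q*.05,.091),(b+.08,q*.05,.091)],(0,255,0),False)
poly([(-.13,.075,.006),(-.13,-.075,.006)],(255,0,0))
poly([(-.063,.08,.035),(-.063,.134,.113)],(255,255,0))
poly([(b-.08,-.05,.066),(b-.08,.05,.066)],(0,255,0))
cv2.imwrite("pics/wr9.png",im[:,:,::-1])
cv2.imwrite("pics/sd9.png",cv2.resize(imaging.read_camera("side")[130:320,180:400],None,fx=3,fy=3)[:,:,::-1])
s0=world(p,[[-.137,.195,.110],[-.063,.195,.110],[-.063,.195,.058],[-.063,.06,.058]]); shift(s0,p[2])
E
```

```text
time: 9.6
eef_pos: [0.4445, -0.0522, 0.1152]
tcp_rot: [0.997, 0.081, 0.005, 0.002]
contact_force: [0.4, 0.5, -1.2]
opening: -0.001
[-0.1267 -0.0016  0.1152] [ 0.4  0.5 -1.2]
t 9.7 tcp [ 0.4413 -0.0512  0.1113] yaw 0.1632 F [-0.8 -0.1 -0.4] tilt [ 0.001  0.    -1.   ]
[[-0.29 -7.8   0.05]
 [ 2.67 -7.8   0.06]
 [ 2.67 -7.8   2.14]
 [ 2.66 -2.4   2.14]] turn 0.01
```

View pics/wr9.png

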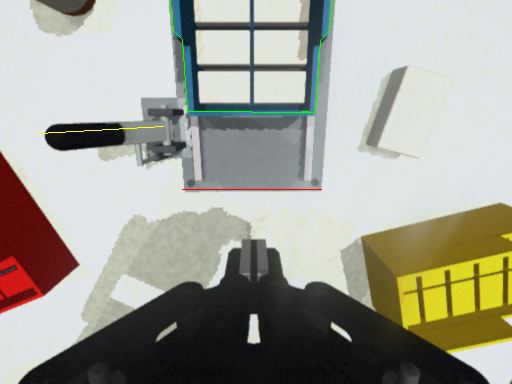

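View pics/sd9.png

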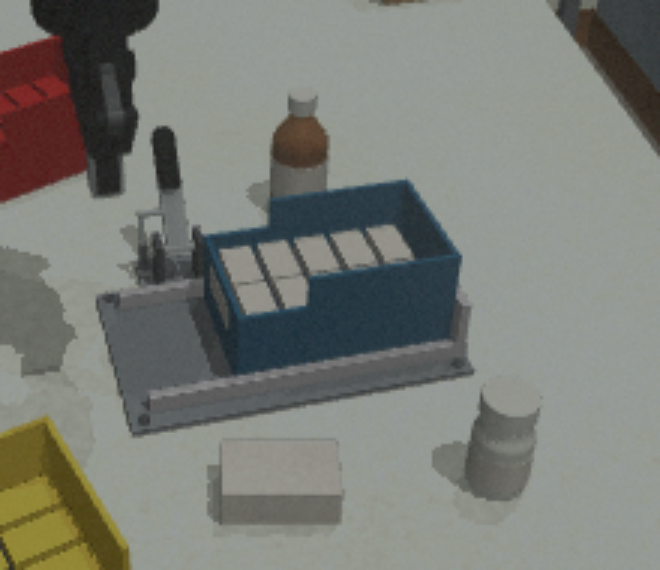

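The bin-home model (front rim at row 112) and the open-lever model (grip at (85,133)) both overlay the picture exactly, so the bin is home and the lever is still open. Now I go to the lever's left side, passing above it.

```bash
python3 -m creep '[0.5,-1.5,-0.3,0, 1,-3,-0.3,0, 1.5,-4.5,-0.3,0, 2.1,-6,-0.3,0, 2.7,-7.8,0,0, 2.7,-7.8,0,0, 2.7,-7.8,0,0, 2.7,-7.8,0,0]'; python3 - <<'E'
from h import *
p=np.load("p.npy"); s=ctrl.get_state();print(dk(s["eef_pos"]).round(4),s["contact_force"].round(1))
im=cv2.resize(imaging.read_camera("side")[60:250,150:370],None,fx=3,fy=3);cv2.imwrite("pics/sd10.png",im[:,:,::-1])
cv2.imwrite("pics/wr10.png",imaging.read_camera("wrist")[:,:,::-1])
shift(world(p,[[-.063,.195,.058],[-.063,.06,.058]]),p[2])
E
```

```text
time: 10.37
eef_pos: [0.4749, 0.152, 0.1097]
tcp_rot: [0.997, 0.082, -0.002, 0.0]
contact_force: [-0.3, 0.2, -0.6]
opening: -0.002
[-0.0637  0.1951  0.1097] [-0.3  0.2 -0.6]
t 10.47 tcp [0.4755 0.1509 0.1107] yaw 0.1619 F [ 0.2 -0.1 -0.3] tilt [-0.002 -0.001 -1.   ]
[[ 0.01 -0.05  2.11]
 [ 0.01  5.35  2.11]] turn -0.0
```

View pics/sd10.png

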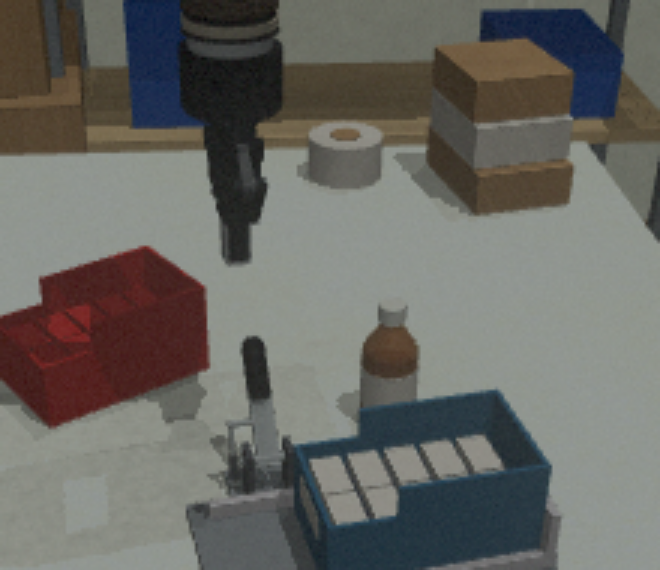

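View pics/wr10.png

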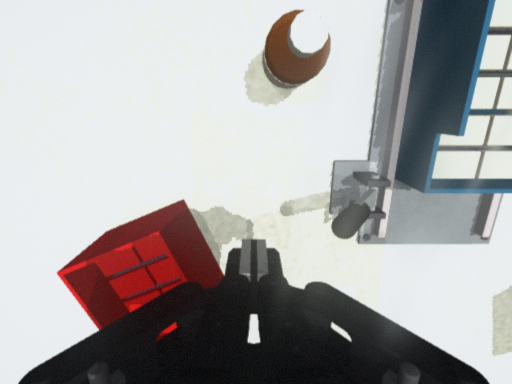

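The tip is left of the lever, which is at (350,220) in the wrist view, and clear of the red bin and the bottle. I descend and push to the right.

```bash
python3 -m creep '[0,0,1,0, 0,0,1.8,0, 0,0,2.1,0, 0,0.6,2.1,0, 0,1.2,2.1,0, 0,1.6,2.1,0, 0,1.9,2.1,0, 0,2.2,2.1,0, 0,2.5,2.1,0, 0,2.8,2.1,0, 0,2.8,2.1,0]'; python3 - <<'E'
from h import *
p=np.load("p.npy"); s=ctrl.get_state();print(dk(s["eef_pos"]).round(4),s["contact_force"].round(1))
im=cv2.resize(imaging.read_camera("side")[110:300,170:390],None,fx=3,fy=3);cv2.imwrite("pics/sd11.png",im[:,:,::-1])
E
```

```text
time: 11.38
eef_pos: [0.4887, 0.0821, 0.0604]
tcp_rot: [0.997, 0.081, 0.001, -0.0]
contact_force: [0.9, 1.9, 1.6]
opening: -0.0
[-0.0614  0.1239  0.0604] [0.9 1.9 1.6]
```

View pics/sd11.png

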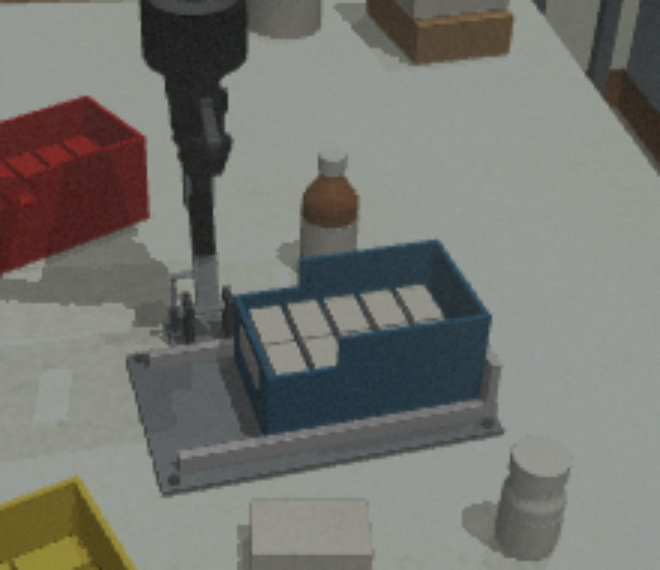

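The fingers are on the grip at (200,220) with about 2 N and the lever is starting to rise. I continue right.

```bash
python3 -m creep '[0,0.3,0,0, 0,0.6,0,0, 0,0.9,0,0, 0,1.2,0,0, 0,1.5,0,0, 0,1.8,0,0, 0,2.1,0,0, 0,2.4,0,0, 0,2.4,0,0, 0,2.4,0,0]'; python3 - <<'E'
from h import *
p=np.load("p.npy"); s=ctrl.get_state();print(dk(s["eef_pos"]).round(4),s["contact_force"].round(1))
im=cv2.resize(imaging.read_camera("side")[110:300,170:390],None,fx=3,fy=3);cv2.imwrite("pics/sd12.png",im[:,:,::-1])
E
```

```text
time: 12.27
eef_pos: [0.4972, 0.0232, 0.0591]
tcp_rot: [0.997, 0.081, -0.0, 0.0]
contact_force: [0.0, 0.3, 0.1]
opening: 0.001
[-0.0624  0.0643  0.0591] [0.  0.3 0.1]
```

View pics/sd12.png

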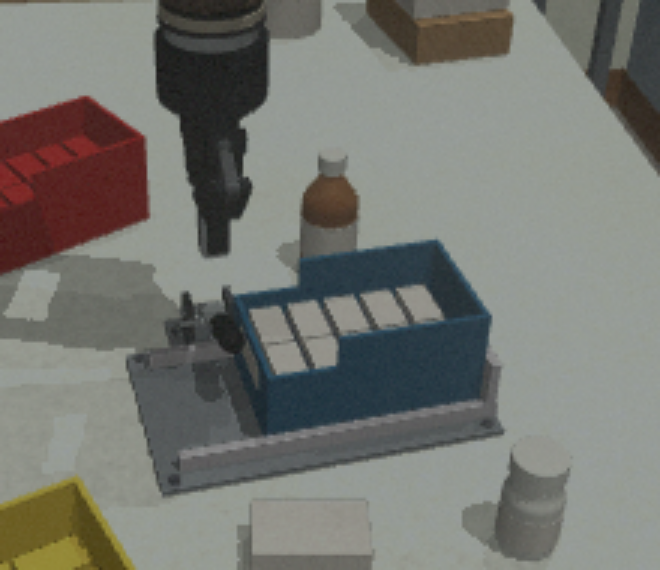

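The lever has snapped over: its grip now lies across the bin front at (228,335) and the force is zero. I retract upward and back, then verify.

```bash
python3 -m creep '[0,0,-1,0, 0,0,-2.2,0, 0,0,-3.4,0, -0.8,0,-4,0, -1.6,0,-4.4,0, -2.0,1,-4.4,0, -2.0,2,-4.4,0, -2.0,2.4,-4.4,0, -2.0,2.4,-4.4,0]'; python3 - <<'E'
from h import *
p=np.load("p.npy"); s=ctrl.get_state();print(dk(s["eef_pos"]).round(4),s["contact_force"].round(1),s["time"])
im=imaging.read_camera("wrist").copy();cc=cam("wrist")
b=.03
def poly(P,col,cl=True):
    q=proj(cc,world(p,P)).astype(np.int32); cv2.polylines(im,[q],cl,col,1)
for q in(1,-1): poly([(b-.08,q*.05,.006),(b-.08,q*.05,.066),(b-.03,q*.05,.066),(b-.03,q*.05,.091),(b+.08,q*.05,.091)],(0,255,0),False)
poly([(b-.08,-.05,.066),(b-.08,.05,.066)],(0,255,0))
poly([(-.063,.08,.035),(-.063,-.009,.067)],(255,255,0))
cv2.imwrite("pics/wr13.png",im[:,:,::-1])
im=cv2.resize(imaging.read_camera("side")[110:300,170:390],None,fx=3,fy=3);cv2.imwrite("pics/sd13.png",im[:,:,::-1])
im=cv2.resize(imaging.read_camera("top")[100:300,120:380],None,fx=3,fy=3);cv2.imwrite("pics/tp13.png",im[:,:,::-1])
E
```

```text
time: 13.07
eef_pos: [0.4579, -0.0448, 0.1693]
tcp_rot: [0.997, 0.08, 0.0, 0.0]
contact_force: [-0.0, -0.3, -0.1]
opening: 0.002
[-0.1122  0.0036  0.1693] [-0.  -0.3 -0.1] 13.0667
```

View pics/wr13.png

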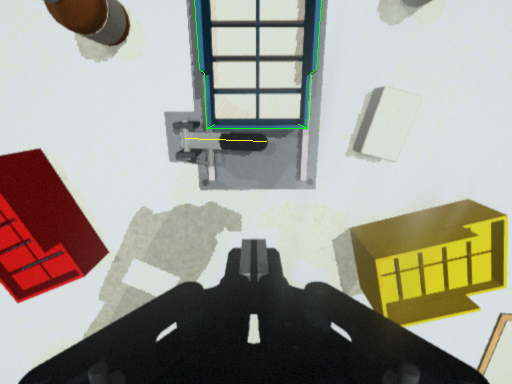

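View pics/sd13.png

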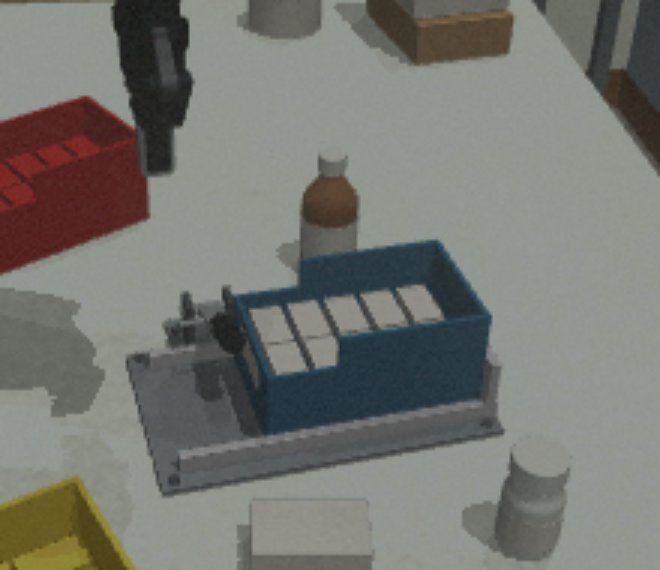

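The locked-lever model (grip end at (267,141)) and the bin-home model (front rim at row 127) both overlay the picture. The jar, bottle and carton have not moved, and the fingers are clear. I hand in.

```bash
python3 - <<'E'
from plant import ctrl
print(ctrl.sign_off())
E
```

```text
the job is handed in; nothing more can be done
None
```

The bin is home against the back stop and the lever is locked across its front. I handed the job in at about 13 s of the 51 s allowed, and no verdict was reported.

- **Bin:** I pushed it along its tray with the closed fingers. It slid at about 3 N, and the force rose to about 14 N at the position expected for home.
- **Lever:** With the bin home and the lever still open, I pushed the grip over from its left side. It snapped down by itself.
- **Last checks:** In the final wrist picture, the drawn outlines of the home bin and the locked lever lie on the image. The contact force was about zero with the fingers well clear. The syrup bottle, pill jar and carton look where they started, but I compared them only by eye.

**Disagreements along the way:**
- **Fingertip height:** The real fingertips were about 40 mm above the reported TCP position. My first push therefore passed over the bin's front wall without touching it. I confirmed the offset in the side view and corrected for it.
- **Tray position:** The top and wrist cameras differed by about 3 to 4 mm sideways on where the tray is, which made no difference to the result.

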